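# Snug down the desk lamp's loose screw with the reversed ratchet

### The arm

A 6-joint arm with a two-finger parallel gripper is mounted at the origin on the work surface. World frame = base frame: x ahead of the robot, y to its left, z up, the work surface at z = 0. Lengths are in mm, angles in rad, forces in N, time in s.
With the tool pointing down it reaches from about 300 to 775 mm from the base axis. Payload 14.6 kg.
Tool frame: the origin (TCP) lies midway between the tips of the shut fingers; the grasp point (between the pads) lies 19 mm behind it; y points along the fingers, z is the direction in which the jaws open and shut, and the axes are right-handed (so a half turn about y gives the same grasp; the last joint's range is limited). The gripper opens to 94 mm and grips with 3 to 60 N. Pads are 16 mm wide; open, the fingers measure 119 mm over their backs; the gripper's body (75 mm by 177 mm) begins 78 mm behind the grasp point.
Start: joints at [-1.22, 0.3, 1.521, -0, 1.321, -0.067], TCP at [223.155, -502.684, 205.446] pointing down, gripper open.
Joint ranges: [-3.03, 3.03], [-0.79, 2.21], [0.23, 2.52], [-1.04, 4.18], [0, 3.07], [-2.55, 2.55]. Speed limits (rad/s): [2.22, 2.22, 2.57, 3.14, 3.14, 3.14].

### API

Orientations are given as [roll, pitch, yaw] about the fixed x, y, z axes, in that order (R = Rz(yaw) Ry(pitch) Rx(roll)).
In Python, from cell import manip gives the robot as it stands.
- The arm moves only by the tool play_rows, never from a script. Its argument "series" is a list of rows, each a list of 3 entries, a list of its own where there are three numbers: the shift along the tool's x, y, z in m, then the turn about the tool's y in rad, then the closure, from 0 (fully open) to 1 (shut). In form: [[[dx, dy, dz], twist, grip], ...]. A call has 1 to 20 rows; each row is the pose to reach, as a shift and turn from the pose measured when the call began, along the tool's axes at that moment; what a row does not reach only later rows make up. A row lasts 1/10 s, in which the tool goes at most 50 mm and 8.59 degrees, less where a joint would pass 70% of its speed; a pose out of reach is approached as far as the arm can. A call with a gripper value outside its range is refused whole. The fingers move at their own pace and stop on an object; "squeeze" is the grip in N (left out, the last holds). Time passes only in rows, so rows that repeat a pose let the fingers close. It gives the time, the measured TCP pose, the force and the opening at its end, in the units of the state.
- manip.read_state(): the state, without advancing time (a new reading comes with each control period).
- manip.camera(name): name is "scene" or "top" or "wrist"; returns the picture (384x512x3 uint8, red, green, blue); there is no depth.
- manip.camera_params(name): a dict with "K" (3x3 intrinsics, pixels), "rvec" (rotation vector, rad) and "tvec" (3), from world to camera coordinates, as OpenCV has them. Camera axes: x right, y down, z forward; pixel columns grow to the right and rows downward; lengths in mm; the calibration is good to about 2 mm. A picture is of the moment at which its call begins: read the wrist's pose just before it. camera_params takes no time and is no camera call; for the wrist camera it gives the pose at the moment of the call.
- manip.sign_off(): hands the job in, once; it reports no verdict.
The state is a dict: "clock": time; "joints": joint angles; "qd": joint speeds; "effort": joint torques, N m; "eef_pos": TCP position; "eef_rot": TCP orientation; "wrist_force": force on the tool from outside, world axes, zero at the start; "moment": the same for the moment, N m; "finger_gap": finger opening in mm.
Only numpy, scipy, OpenCV 4.12 (cv2) and the standard library are available. Lean on these libraries where they do the work, as an engineer would, in place of code of your own. Each camera call takes 0.05 s, during which the arm holds its last target. There are 200 camera calls.

### The job

The front coach screw of the desk lamp's foot plate has worked loose, and the socket ratchet sitting on it is still set to undo. Flip the ratchet's reversing lever over to tighten, then work the handle to drive the screw home until it is firmly snug, about 13 N of pull at the middle of the grip, and let go with the ratchet left in place. Don't pull much harder, as much over 18 N strips the thread in the chipboard, don't back the screw out, and leave the other things on the desk where they lie.

Things in the scene. Friction and masses are not known exactly. Their poses are not given: they have to be found in the camera images.
- lamp: White screw-down desk lamp, fixed. Foot plate 170 (x) x 130 (y) x 6 mm; stem, 16 mm thick, from x +35, y +42 mm (36 mm collar) leaning to x +60, y +165 mm, 195 mm up; from there arm and light bar reach to +y. Origin: centre of the plate's underside, on the desk; z up. The ratchet stands on the front screw at x = -55 mm; a second, tight hex screw is at x +60, y -42 mm: leave it alone.
- screw: Front coach screw (13 mm hex) with the 23 mm dark socket over it, almost hidden. Origin: underside of its head; z up. Home: 7.6 mm above the lamp's origin; starts 0.6 to 1.3 mm higher, sinks 3.6 mm per clockwise turn (1.1 to 2.3 rad are missing; its yaw does not tell how much). Runs at 0.6 N m; once home the torque climbs 7 N m/rad. Snug: over 1.2 N m; strips at 2.9 N m. Stays as left.
- ratchet: Ratchet, stays on the screw and only swings level about it (own friction 0.2 N m, added to the screw's). Origin: on the screw axis, 48 mm over the desk, at the handle's axis; handle along -x: neck 14-21 mm thick, from 85 to 200 mm a round black grip 20-22 mm thick. Head 46 mm wide, 20 thick. Set to tighten: clockwise from above drives (first 0 to 12 deg free play), anticlockwise clicks freely.
- ratchet_grip (a point): Middle of the black grip, on its axis, 140 mm from the screw axis and 48 mm above the desk.
- lever (a joint): Reversing lever on top of the ratchet head, turning about the screw axis relative to the ratchet, rad: -0.42 = undo (its start: tab anticlockwise of the handle's line, seen from above), +0.42 = tighten (tab clockwise of it). Over-centre spring: about 4 N on the tab moves it; past 0 it snaps on by itself.
- lever_tab (a point): Centre of the top of the lever's upright dark tab: 70.5 mm above the desk, 18 mm from the screw axis, on the handle's side. The tab is 14 mm long (11 to 25 mm from the axis), 8 mm wide and stands 12 mm above the head's top face, which is 58 mm above the desk; the lever's disc, 27 mm wide, rises to 62.5 mm above the desk.
- paperweight: Bystander: clear glass dome, 72 mm in diameter, 41 mm high; origin centre of its underside.
- pen: Bystander: black ballpoint pen lying along its x, 140 mm long, 11 mm thick; origin on the desk under its middle.
- cube: Bystander: plain wooden cube, 40 mm; origin centre of its underside.
- pencil_case: Bystander: slim grey pencil case, 205 (x) x 58 x 24 mm; origin centre of its underside.

How it is judged:
By the outcome, as a careful person would: the job done as asked, in the order asked, and still so for the second after the job is handed in, with the robot touching nothing.
It also fails if it takes over 72 s, if anything falls off the work surface, if the arm or the gripper's body presses on something with over 40 N, if the wrist force passes 120 N, or if a joint passes its speed limit or range.

## Working session

There is one attempt and no reset: what is moved stays moved. The work goes in short steps, Python scripts to look and compute and a tool call to move; the robot and the scene stay as the last step left them, time stands still between calls to the robot, and variables do not carry over. Pictures are saved under pics/ and viewed, about 8 in all and at most 12, crops included, and the job is handed in when it is done.

Besides the shell and the picture viewer there is one more tool, called after "Emit:" as a command line: name --argument value ..., lists and objects as JSON in quotes. play_rows: Moves the arm, as the interface text tells. Its arguments: {"type":"object","properties":{"series":{"type":"array","items":{"type":"array"}},"squeeze":{"type":"number"}},"required":["series"]}

```bash
mkdir -p pics; ls; python3 - <<'E'
from cell import manip
import cv2,numpy as np
print(manip.read_state())
for n in ["scene","top"]:
    p=manip.camera_params(n); print(n,p)
    cv2.imwrite(f"pics/{n}0.png",cv2.cvtColor(manip.camera(n),cv2.COLOR_RGB2BGR))
E
```

```text
pics
{'clock': 0.0, 'joints': array([-1.21961742e+00,  3.00471584e-01,  1.52160880e+00, -3.09710189e-06,
        1.32072098e+00, -6.65899050e-02]), 'qd': array([ 0.00061703, -0.00085634, -0.00048356,  0.00029142, -0.00107949,
       -0.00131332]), 'effort': array([-5.08915873e-04, -5.31813526e+01, -3.52738559e+01,  7.08053727e-02,
        2.44317355e-02, -1.04346250e-04]), 'eef_pos': array([ 223.05211225, -502.43329878,  204.8743493 ]), 'eef_rot': array([-1.57200256e+00,  7.74354369e-05, -2.72382312e+00]), 'wrist_force': array([ 0.38350141,  0.04898412, -0.31252635]), 'moment': array([ 0.01662163, -0.00816889,  0.00073185]), 'finger_gap': 94.0179914600795}
scene {'K': array([[398.61079242,   0.        , 256.28146266],
       [  0.        , 398.61079242, 190.37283221],
       [  0.        ,   0.        ,   1.        ]]), 'rvec': array([ 2.38191485,  0.86896571, -0.27675516]), 'tvec': array([-564.78255581, -219.79278284, 1132.28944046])}
top {'K': array([[419.33275575,   0.        , 262.05475183],
       [  0.        , 419.33275575, 192.91715014],
       [  0.        ,   0.        ,   1.        ]]), 'rvec': array([ 2.17316874, -2.15468413,  0.12859814]), 'tvec': array([ 73.29534464, 650.64309471, 928.82656406])}
```

View pics/scene0.png

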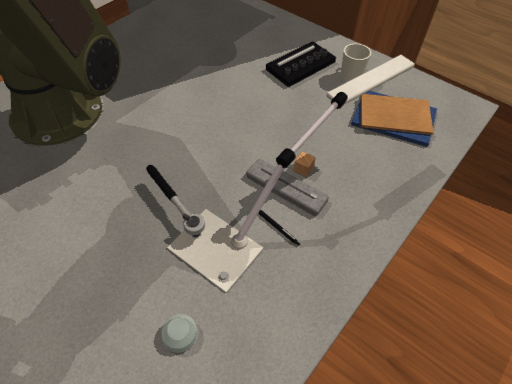

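View pics/top0.png

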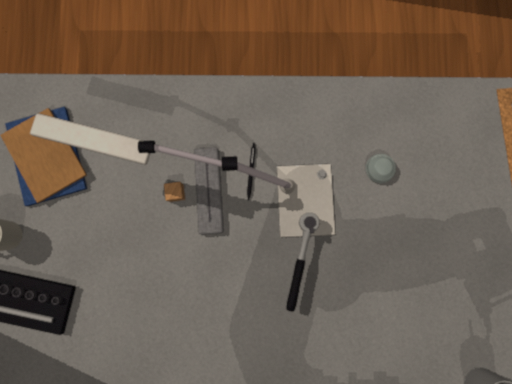

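```bash
cat > h.py <<'E'
from cell import manip
import cv2,numpy as np
def ray(p,uv,z):
    R=cv2.Rodrigues(p["rvec"])[0];c=-R.T@p["tvec"]
    n=cv2.undistortPoints(np.float64([[uv]]),p["K"],None)[0,0]
    d=R.T@np.r_[n,1];return c+d*(z-c[2])/d[2]
def proj(p,X): return cv2.projectPoints(np.float64(X).reshape(-1,3),p["rvec"],p["tvec"],p["K"],None)[0][:,0]
def Rt(s):
    r,pi,y=s["eef_rot"];from scipy.spatial.transform import Rotation as Ro
    return Ro.from_euler("xyz",[r,pi,y]).as_matrix()
E
python3 - <<'E'
from h import *
p=manip.camera_params("top");im=cv2.imread("pics/top0.png")
hsv=cv2.cvtColor(im,cv2.COLOR_BGR2HSV)
m=(hsv[...,2]<45).astype(np.uint8);m[:230]=0;m[:, :270]=0;m[:,330:]=0;m[320:]=0
n,l,st,ce=cv2.connectedComponentsWithStats(m);k=1+np.argmax(st[1:,4])
print(st[k],ce[k]); pts=np.argwhere(l==k)[:,::-1].astype(np.float32);r=cv2.minAreaRect(pts);print(r)
print("grip",ray(p,ce[k],48))
for nm,uv,z in [("head",(309.5,222),58),("headlow",(309.5,222),62),("c1",(278,165),6),("c2",(332,165),6),("c3",(335,235),6),("c4",(280,236),6),("hex",(322,174),12),("stem",(289,187),15),("stemtop",(229,163),195),("case1",(208,146),24),("case2",(210,233),24),("caseR",(222,190),24),("pen1",(253,143),5),("pen2",(250,198),5),("pw",(381,168),20),("cube",(174,190),40)]:
    print(nm,ray(p,uv,z).round(1))
s=cv2.resize(im[150:320,220:400],None,fx=4,fy=3.5,interpolation=cv2.INTER_CUBIC)
pw=manip.camera_params("wrist");print(pw);print(Rt(manip.read_state()).round(3))
cv2.imwrite("pics/w0.png",cv2.cvtColor(manip.camera("wrist"),cv2.COLOR_RGB2BGR))
E
```

```text
[287 260  18  51 425] [295.09176471 285.03294118]
((295.1588134765625, 285.0352783203125), (8.568753242492676, 51.41252136230469), 12.52880859375)
grip [443.31490636   3.75103043  48.        ]
head [583.  -27.8  58. ]
headlow [582.8 -27.3  62. ]
c1 [721.3  41.1   6. ]
c2 [722.5 -88.5   6. ]
c3 [555.4 -93.7   6. ]
c4 [552.   35.7   6. ]
hex [699.5 -63.4  12. ]
stem [667.2  15.3  15. ]
stemtop [689.7 144.  195. ]
case1 [762.1 207.6  24. ]
case2 [557.3 198.2  24. ]
caseR [657.6 172.5  24. ]
pen1 [774.8 101.6   5. ]
pen2 [641.3 107.3   5. ]
pw [ 713.8 -201.9   20. ]
cube [654.6 281.2  40. ]
{'K': array([[281.82128188,   0.        , 255.53333149],
       [  0.        , 281.82128188, 197.88954596],
       [  0.        ,   0.        ,   1.        ]]), 'rvec': array([-2.44549866,  1.58936606,  0.20742925]), 'tvec': array([-549.62015695,  -27.62925634,  390.99980035])}
[[-0.914 -0.     0.406]
 [-0.406  0.001 -0.914]
 [-0.    -1.    -0.001]]
```

View pics/w0.png

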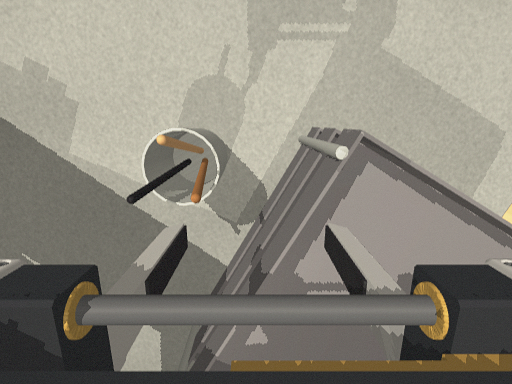

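Emit:
play_rows --series '[[[-0.027,0,-0.017],-0.14,1],[[-0.054,0,-0.034],-0.28,1],[[-0.081,0,-0.051],-0.42,1],[[-0.108,0,-0.068],-0.56,1],[[-0.135,0,-0.085],-0.7,1],[[-0.162,0,-0.102],-0.84,1],[[-0.189,0,-0.119],-0.98,1],[[-0.216,0,-0.136],-1.12,1],[[-0.243,0,-0.153],-1.26,1],[[-0.27,0,-0.17],-1.4,1],[[-0.297,0,-0.187],-1.54,1],[[-0.324,0,-0.204],-1.68,1],[[-0.351,0,-0.221],-1.82,1],[[-0.378,0,-0.238],-1.96,1],[[-0.405,0,-0.255],-2.1,1],[[-0.432,0.01,-0.272],-2.24,1],[[-0.459,0.02,-0.289],-2.38,1],[[-0.481,0.03,-0.303],-2.5,1],[[-0.481,0.03,-0.303],-2.5,1],[[-0.481,0.03,-0.303],-2.5,1]]' --squeeze 30

```text
clock: 2.15
eef_pos: [539.5, -30.4, 175.0]
eef_rot: [-1.57, 0.001, -0.225]
wrist_force: [0.1, 0.2, -0.3]
finger_gap: 0.4
```

```bash
python3 - <<'E'
from h import *
s=manip.read_state();print({k:np.round(s[k],3) for k in("clock","joints","eef_pos","eef_rot","wrist_force","finger_gap")})
p=manip.camera_params("wrist");R=cv2.Rodrigues(p["rvec"])[0];print("cam",-R.T@p["tvec"],R[2]);print(Rt(s).round(3))
np.save("w1.npy",p,allow_pickle=True)
cv2.imwrite("pics/w1.png",cv2.cvtColor(manip.camera("wrist"),cv2.COLOR_RGB2BGR))
E
```

```text
{'clock': np.float64(2.15), 'joints': array([-1.240e-01,  3.060e-01,  1.586e+00,  1.000e-03,  1.251e+00,
       -1.470e+00]), 'eef_pos': array([539.515, -30.35 , 175.022]), 'eef_rot': array([-1.57e+00,  1.00e-03, -2.25e-01]), 'wrist_force': array([ 0.064,  0.194, -0.306]), 'finger_gap': np.float64(0.418)}
cam [466.5465372  -13.7302699  355.20428322] [ 0.24905792 -0.05749239 -0.96678062]
[[ 0.975 -0.001  0.223]
 [-0.223  0.001  0.975]
 [-0.001 -1.     0.   ]]
```

View pics/w1.png

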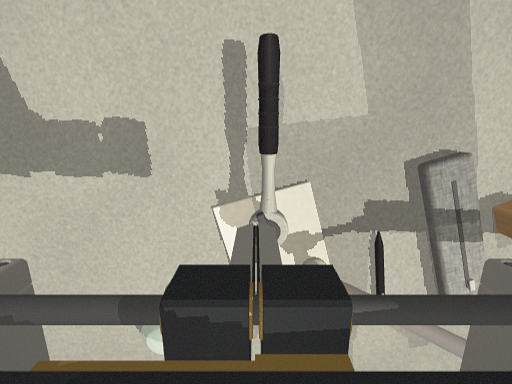

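Emit:
play_rows --series '[[[0.035,0,-0.013],0,1],[[0.067,0,-0.026],0,1],[[0.067,0,-0.026],0,1],[[0.067,0,-0.026],0,1]]'

```text
clock: 2.6
eef_pos: [598.6, -72.3, 175.4]
eef_rot: [-1.57, 0.001, -0.229]
wrist_force: [-0.3, -0.0, -0.1]
finger_gap: 0.6
```

```bash
python3 - <<'E'
from h import *
s=manip.read_state();p=manip.camera_params("wrist")
im=cv2.cvtColor(manip.camera("wrist"),cv2.COLOR_RGB2BGR);cv2.imwrite("pics/w2raw.png",im)
np.save("w2.npy",p,allow_pickle=True)
m=(im.max(2)<45).astype(np.uint8);m[220:]=0
n,l,st,ce=cv2.connectedComponentsWithStats(m)
for k in range(1,n):
    if st[k,4]>150: print(st[k],ce[k],ray(p,ce[k],48).round(1), cv2.minAreaRect(np.argwhere(l==k)[:,::-1].astype(np.float32)))
print("proj head",proj(p,[[583,-27.5,58],[565.4,-31,70.5],[443.3,3.75,48]]))
c=im[20:220,160:360];cv2.imwrite("pics/w2.png",cv2.resize(c,(600,600),interpolation=cv2.INTER_CUBIC))
E
```

```text
[ 286    0   23   87 1178] [295.14770798  44.92614601] [461.6  -0.6  48. ] ((296.5838623046875, 42.978179931640625), (21.20827293395996, 86.47547912597656), 1.3639276027679443)
[402 181   9  39 254] [405.61417323 202.30708661] [648.4  90.4  48. ] ((406.0, 200.0), (38.0, 8.0), 90.0)
proj head [[293.4162392  171.38433864]
 [288.24077033 157.35977668]
 [295.9198605   23.43901108]]
```

View pics/w2.png

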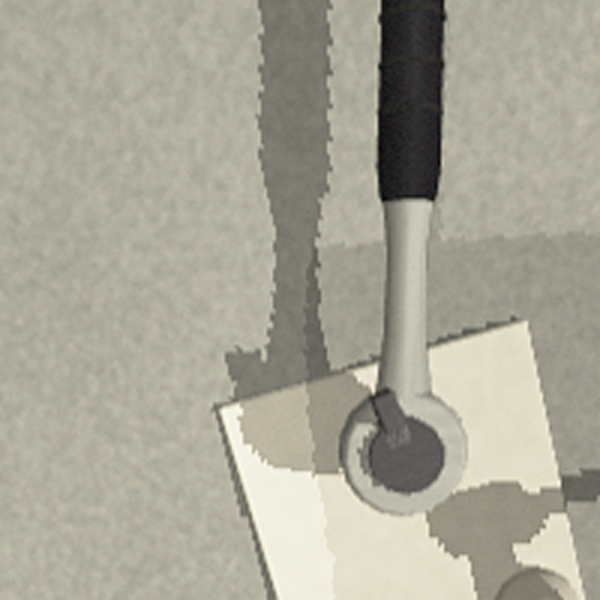

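```bash
python3 - <<'E'
from h import *
p=np.load("w2.npy",allow_pickle=True).item()
f=lambda u,v,z:ray(p,(160+u/3-.33,20+v/3-.33),z).round(1)
S=f(407,453,62.5);S2=f(403.5,452,58);G=f(408.5,199,48);G2=f(412,30,48);T=f(379,392,70.5);T2=f(404,440,70.5)
print(S,S2,G,G2,"tab out",T,"tab in",T2)
for g in(G,G2):print(np.degrees(np.arctan2(*(g-S)[1::-1])),np.linalg.norm((g-S)[:2]))
for t in (T,T2):print(np.degrees(np.arctan2(*(t-S)[1::-1])),np.linalg.norm((t-S)[:2]))
E
```

```text
[581.8 -25.8  62.5] [582.1 -26.5  58. ] [499.1  -7.2  48. ] [448.8   3.7  48. ] tab out [558.  -31.8  70.5] tab in [575.7 -26.8  70.5]
167.3245623370952 84.76585397434505
167.4940011190676 136.23233830482388
-165.8505239136548 24.544653185571757
-170.69005982501383 6.181423784210147
```

Emit:
play_rows --series '[[[-0.022,0.01,0.003],0,1],[[-0.044,0.03,0.006],0,1],[[-0.044,0.06,0.006],0,1],[[-0.044,0.085,0.006],0,1],[[-0.044,0.1,0.006],0,1],[[-0.044,0.11,0.006],0,1],[[-0.044,0.11,0.006],0,1],[[-0.044,0.11,0.006],0,1]]'

```text
clock: 3.45
eef_pos: [557.0, -55.9, 66.6]
eef_rot: [-1.57, -0.0, -0.228]
wrist_force: [-0.0, -0.2, -0.8]
finger_gap: 0.9
```

```bash
python3 - <<'E'
from h import *
s=manip.read_state();print(s["eef_pos"],s["wrist_force"])
im=cv2.cvtColor(manip.camera("wrist"),cv2.COLOR_RGB2BGR);cv2.imwrite("pics/w3.png",im)
p=manip.camera_params("wrist");print(proj(p,[[582,-26,62.5],[564.4,-30,70.5],list(s["eef_pos"])]))
c=im[170:300,190:360];cv2.imwrite("pics/w3c.png",cv2.resize(c,None,fx=4,fy=4,interpolation=cv2.INTER_CUBIC))
E
```

```text
[556.96749019 -55.86576313  66.57432758] [-0.01778848 -0.17656069 -0.83550448]
[[304.28238098 256.60892686]
 [295.66287842 240.06842809]
 [255.7962218  235.86367274]]
```

View pics/w3c.png

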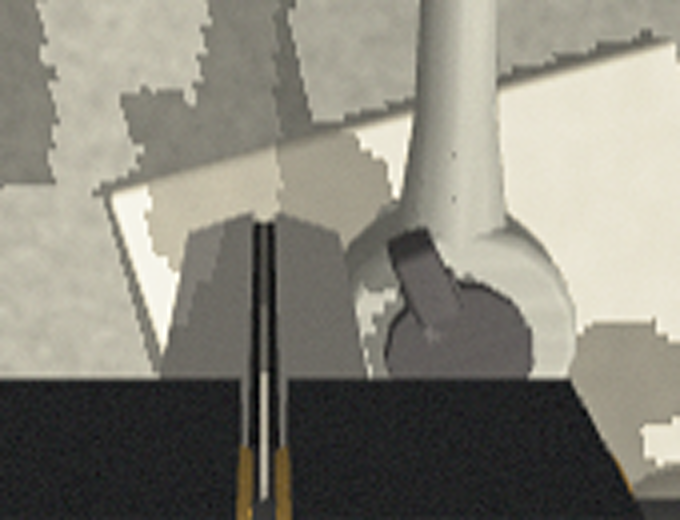

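Emit:
play_rows --series '[[[0,0.001,0.004],0,1],[[0,0.001,0.008],0,1],[[0,0.001,0.012],0,1],[[0,0.001,0.015],0,1],[[0,0.001,0.018],0,1],[[0,0.001,0.021],0,1],[[0,0.001,0.022],0,1],[[0,0.001,0.022],0,1]]'

```text
clock: 4.3
eef_pos: [562.3, -34.2, 65.8]
eef_rot: [-1.57, -0.001, -0.228]
wrist_force: [-0.3, -1.2, -0.3]
finger_gap: 0.5
```

Emit:
play_rows --series '[[[0,0,-0.008],0,1],[[0,0,-0.016],0,1],[[0,0,-0.02],0,1],[[0,0,-0.02],0,1]]'

```text
clock: 4.7
eef_pos: [557.7, -54.5, 65.8]
eef_rot: [-1.57, -0.001, -0.229]
wrist_force: [-0.0, 0.3, 0.2]
finger_gap: 0.7
```

```bash
python3 - <<'E'
from h import *
s=manip.read_state();print(s["eef_pos"],s["wrist_force"])
im=cv2.cvtColor(manip.camera("wrist"),cv2.COLOR_RGB2BGR)
c=im[170:300,190:360];cv2.imwrite("pics/w4c.png",cv2.resize(c,None,fx=4,fy=4,interpolation=cv2.INTER_CUBIC))
E
```

```text
[557.66694907 -54.54574766  65.75769596] [-0.04183644  0.27243415  0.23811462]
```

View pics/w4c.png

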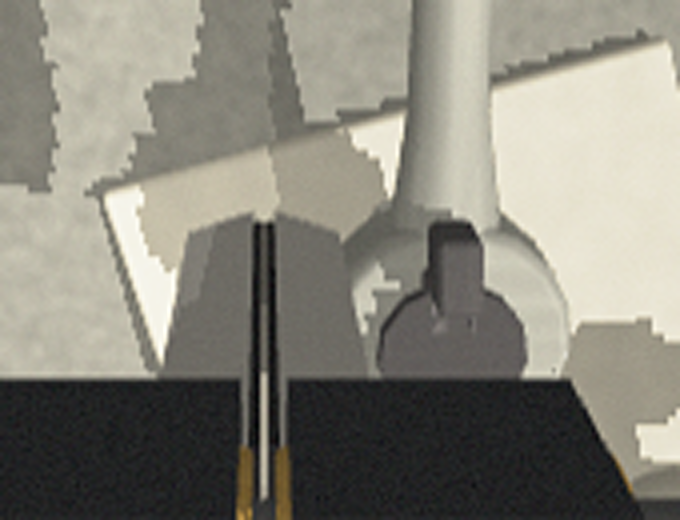

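Emit:
play_rows --series '[[[0,0.001,0.008],0,1],[[0,0.001,0.014],0,1],[[0,0.001,0.018],0,1],[[0,0.001,0.021],0,1],[[0,0.001,0.023],0,1],[[0,0.001,0.025],0,1],[[0,0.001,0.026],0,1],[[0,0.001,0.026],0,1]]'

```text
clock: 5.55
eef_pos: [563.7, -28.8, 64.8]
eef_rot: [-1.57, -0.001, -0.229]
wrist_force: [-0.0, -0.3, -0.1]
finger_gap: 0.7
```

Emit:
play_rows --series '[[[0,0,-0.008],0,1],[[0,0,-0.016],0,1],[[0,0,-0.024],0,1],[[0,0,-0.024],0,1]]'

```text
clock: 5.95
eef_pos: [558.0, -53.5, 64.8]
eef_rot: [-1.57, -0.001, -0.23]
wrist_force: [-0.6, 0.9, 0.4]
finger_gap: 0.2
```

```bash
python3 - <<'E'
from h import *
s=manip.read_state();print(s["eef_pos"],s["wrist_force"])
im=cv2.cvtColor(manip.camera("wrist"),cv2.COLOR_RGB2BGR);cv2.imwrite("pics/w5.png",im)
c=im[130:300,190:360];cv2.imwrite("pics/w5c.png",cv2.resize(c,None,fx=3.5,fy=3.5,interpolation=cv2.INTER_CUBIC))
E
```

```text
[557.96316493 -53.46883471  64.78650198] [-0.62686722  0.89760307  0.41061594]
```

View pics/w5c.png

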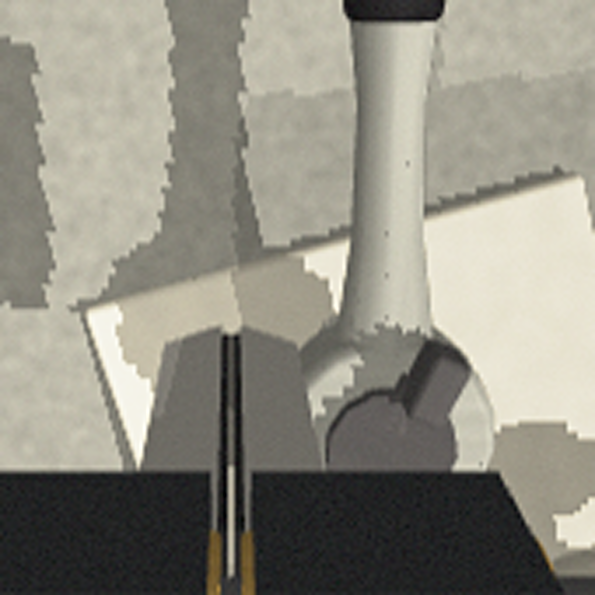

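Emit:
play_rows --series '[[[0,-0.025,0],0,0.8],[[0,-0.045,0],0,0.6],[[-0.03,-0.045,0.008],0,0.6],[[-0.06,-0.045,0.015],0,0.6],[[-0.09,-0.045,0.023],-0.01,0.6],[[-0.123,-0.045,0.031],-0.01,0.6],[[-0.123,-0.045,0.031],-0.01,0.6],[[-0.123,-0.045,0.031],-0.01,0.6]]'

```text
clock: 6.8
eef_pos: [445.6, 5.4, 110.2]
eef_rot: [-1.57, -0.002, -0.219]
wrist_force: [0.5, 0.5, 0.7]
finger_gap: 38.0
```

```bash
python3 - <<'E'
from h import *
s=manip.read_state();print(s["eef_pos"],s["eef_rot"],s["wrist_force"],s["finger_gap"])
p=manip.camera_params("wrist");im=cv2.cvtColor(manip.camera("wrist"),cv2.COLOR_RGB2BGR)
c=im[100:320,120:400];cv2.imwrite("pics/w6.png",cv2.resize(c,None,fx=2.5,fy=2.5,interpolation=cv2.INTER_CUBIC))
print(proj(p,[[582,-26,58],[445,4.5,48]]))
E
```

```text
[445.58361046   5.42248402 110.16359145] [-1.56966254 -0.00247891 -0.21915372] [0.54560503 0.49955609 0.71210758] 38.02620088657068
[[254.61622962 346.77099415]
 [254.55878987 208.78193311]]
```

View pics/w6.png

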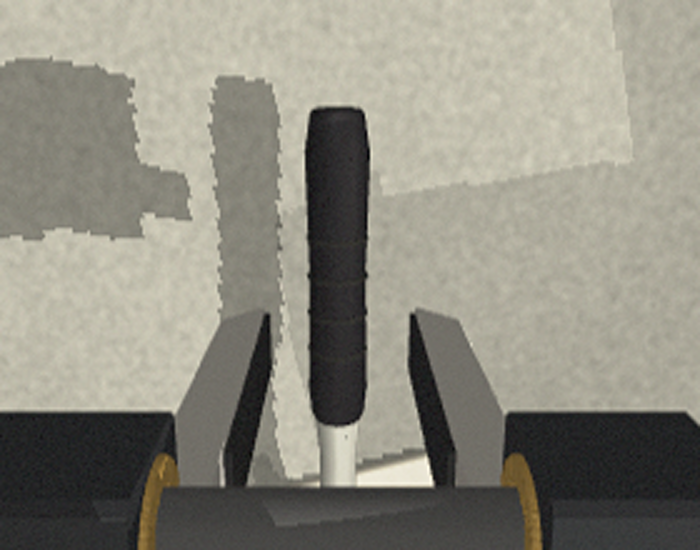

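Emit:
play_rows --series '[[[0,0.025,0],0,0.6],[[0,0.05,0],0,0.6],[[0,0.07,0],0,0.6],[[0,0.079,0],0,0.6],[[0,0.079,0],0,0.7],[[0,0.079,0],0,0.7],[[0,0.079,0],0,0.7]]'

```text
clock: 7.55
eef_pos: [446.9, 5.1, 32.0]
eef_rot: [-1.569, -0.004, -0.22]
wrist_force: [0.3, 0.4, 0.3]
finger_gap: 27.9
```

Emit:
play_rows --series '[[[0.0005,0,0.0122],0.0873,0.7],[[0.0021,0,0.0243],0.1745,0.7],[[0.0048,0,0.0362],0.2618,0.7],[[0.0084,0,0.0479],0.3491,0.7],[[0.0131,0,0.0592],0.4363,0.7],[[0.0188,0,0.07],0.5236,0.7],[[0.0253,0,0.0803],0.6109,0.7],[[0.0328,0,0.09],0.6981,0.7]]'

```text
clock: 8.35
eef_pos: [498.7, 85.6, 32.8]
eef_rot: [-1.568, -0.003, -0.921]
wrist_force: [-1.4, -6.9, -0.1]
finger_gap: 28.4
```

```bash
cat >> h.py <<'E'
def rep():
    s=manip.read_state();S=np.array([582,-26]);d=s["eef_pos"][:2]-S;r=np.hypot(*d);a=np.arctan2(d[1],d[0])
    F=s["wrist_force"];t=np.array([np.sin(a),-np.cos(a)])
    R=Rt(s);za=np.degrees(np.arctan2(R[1,2],R[0,2]))
    print("t",s["clock"],"z",s["eef_pos"][2].round(1),"ang",np.degrees(a).round(2),"r",r.round(1),"tool",(za+90).round(2),"Ftan",(F[:2]@t).round(2),"Frad",(F[:2]@d/r).round(2),"Fz",F[2].round(2),"M",s["moment"].round(2),"gap",s["finger_gap"].round(1),"q",s["joints"].round(2))
E
python3 -c "from h import *;rep()"
```

```text
Traceback (most recent call last):
  File "h.py", line 15, in rep
    print("t",s["clock"],"z",s["eef_pos"][2].round(1),"ang",np.degrees(a).round(2),"r",r.round(1),"tool",(za+90).round(2),"Ftan",(F[:2]@t).round(2),"Frad",(F[:2]@d/r).round(2),"Fz",F[2].round(2),"M",s["moment"].round(2),"gap",s["finger_gap"].round(1),"q",s["joints"].round(2))
                                                                                                                                                                                                                                  ^^^^^^^^^^^^^^^^^^^^^
AttributeError: 'float' object has no attribute 'round'
```

```bash
sed -i 's/s\["finger_gap"\].round(1)/round(float(s["finger_gap"]),1)/' h.py
python3 -c "from h import *;rep()"
```

```text
t 8.35 z 32.8 ang 126.75 r 139.2 tool 127.22 Ftan -5.23 Frad -4.69 Fz -0.11 M [-1.41  0.28  0.1 ] gap 28.4 q [ 0.1   0.42  1.8  -0.    0.91 -0.55]
```

Emit:
play_rows --series '[[[0.0005,0,0.0122],0.0873,0.7],[[0.0021,0,0.0243],0.1745,0.7],[[0.0048,0,0.0362],0.2618,0.7],[[0.0048,0,0.0362],0.2618,0.7]]'

```text
clock: 8.75
eef_pos: [530.7, 103.9, 33.1]
eef_rot: [-1.568, -0.002, -1.184]
wrist_force: [-3.7, -0.8, -0.3]
finger_gap: 28.3
```

```bash
python3 -c "from h import *;rep()"
```

```text
t 8.75 z 33.1 ang 111.54 r 139.6 tool 112.16 Ftan -3.69 Frad 0.61 Fz -0.3 M [-0.17  0.5   0.02] gap 28.3 q [ 0.13  0.48  1.7  -0.    0.95 -0.26]
```

Emit:
play_rows --series '[[[0.001,0.001,-0.0171],-0.1222,0.7],[[0.0042,0.001,-0.0339],-0.2443,0.7],[[0.0093,0.001,-0.0502],-0.3665,0.7],[[0.0164,0.001,-0.0657],-0.4887,0.7],[[0.0253,0.001,-0.0803],-0.6109,0.7],[[0.036,0.001,-0.0937],-0.733,0.7],[[0.0482,0.001,-0.1057],-0.8552,0.7],[[0.0617,0.001,-0.1161],-0.9774,0.7],[[0.0764,0.001,-0.1247],-1.0996,0.7],[[0.0921,0.001,-0.1316],-1.2217,0.7],[[0.1085,0.001,-0.1364],-1.3439,0.7],[[0.1254,0.001,-0.1392],-1.4661,0.7],[[0.14,0.001,-0.14],-1.5708,0.7],[[0.1522,0.001,-0.1395],-1.6581,0.7],[[0.1522,0.001,-0.1395],-1.6581,0.7]]'

```text
clock: 10.25
eef_pos: [459.4, -90.7, 32.7]
eef_rot: [-1.574, -0.004, 0.476]
wrist_force: [-0.6, 0.1, -0.2]
finger_gap: 27.9
```

```bash
python3 - <<'E'
from h import *
rep()
p=manip.camera_params("top");im=cv2.cvtColor(manip.camera("top"),cv2.COLOR_RGB2BGR);cv2.imwrite("pics/t2.png",im[140:360,200:450])
E
```

```text
t 10.25 z 32.7 ang -152.18 r 138.6 tool 207.29 Ftan 0.39 Frad 0.43 Fz -0.16 M [ 0.1  -0.11 -0.02] gap 27.9 q [-0.27  0.35  1.91  0.    0.88 -2.32]
```

Emit:
play_rows --series '[[[0.0005,0,0.0122],0.0873,0.7],[[0.0021,0,0.0243],0.1745,0.7],[[0.0042,0,0.0339],0.2443,0.7]]'

```text
clock: 10.6
eef_pos: [447.3, -57.4, 32.9]
eef_rot: [-1.574, -0.006, 0.224]
wrist_force: [1.4, -5.9, 0.3]
finger_gap: 28.2
```

```bash
python3 -c "from h import *;rep()"
```

```text
t 10.6 z 32.9 ang -166.86 r 138.3 tool 192.84 Ftan -6.04 Frad -0.04 Fz 0.26 M [-1.   -0.44  0.01] gap 28.2 q [-0.21  0.32  1.96 -0.    0.86 -2.  ]
```

Emit:
play_rows --series '[[[0.0001,0,0.0049],0.0349,0.7],[[0.0003,0,0.0098],0.0698,0.7],[[0.0008,0,0.0146],0.1047,0.7]]'

```text
clock: 10.9
eef_pos: [444.7, -42.8, 33.2]
eef_rot: [-1.575, -0.007, 0.117]
wrist_force: [0.9, -5.9, -2.2]
finger_gap: 28.2
```

```bash
python3 -c "from h import *;rep()"
```

```text
t 10.9 z 33.2 ang -173.03 r 138.3 tool 186.71 Ftan -5.98 Frad -0.18 Fz -2.23 M [-0.97 -0.32  0.08] gap 28.2 q [-0.18  0.31  1.97 -0.    0.86 -1.86]
```

Emit:
play_rows --series '[[[0.0002,0.001,0.0073],0.0524,0.7],[[0.0005,0.002,0.0146],0.1047,0.7],[[0.0005,0.002,0.0195],0.1396,0.7]]'

```text
clock: 11.2
eef_pos: [443.7, -23.1, 32.0]
eef_rot: [-1.575, -0.011, -0.025]
wrist_force: [6.5, -6.2, 0.9]
finger_gap: 28.0
```

```bash
python3 -c "from h import *;rep()"
```

```text
t 11.2 z 32.0 ang 178.78 r 138.4 tool 178.55 Ftan -6.08 Frad -6.64 Fz 0.87 M [-1.03 -1.14  0.09] gap 28.0 q [-0.13  0.31  1.98 -0.    0.85 -1.68]
```

Emit:
play_rows --series '[[[0.0002,0,0.0073],0.0524,0.7],[[0.0008,0,0.0146],0.1047,0.7],[[0.0014,0,0.0195],0.1396,0.7]]'

```text
clock: 11.5
eef_pos: [445.5, -3.2, 32.3]
eef_rot: [-1.574, -0.013, -0.168]
wrist_force: [1.5, -6.8, -0.3]
finger_gap: 28.2
```

```bash
python3 -c "from h import *;rep()"
```

```text
t 11.5 z 32.3 ang 170.52 r 138.4 tool 170.39 Ftan -6.46 Frad -2.55 Fz -0.3 M [-1.05 -0.35 -0.  ] gap 28.2 q [-0.09  0.31  1.97 -0.01  0.85 -1.49]
```

Emit:
play_rows --series '[[[0.0001,0,0.0061],0.0436,0.7],[[0.0005,0,0.0122],0.0873,0.7]]'

```text
clock: 11.7
eef_pos: [447.8, 9.0, 32.5]
eef_rot: [-1.573, -0.015, -0.258]
wrist_force: [0.7, -6.0, -2.6]
finger_gap: 28.2
```

```bash
python3 -c "from h import *;rep()"
```

```text
t 11.7 z 32.5 ang 165.39 r 138.7 tool 165.22 Ftan -5.59 Frad -2.17 Fz -2.58 M [-1.1  -0.41  0.06] gap 28.2 q [-0.06  0.31  1.97 -0.01  0.85 -1.37]
```

Still running at about 6 N; continue in 8° steps.

Emit:
play_rows --series '[[[0.0002,0,0.0073],0.0524,0.7],[[0.0008,0,0.0146],0.1047,0.7],[[0.0014,0,0.0195],0.1396,0.7]]'

```text
clock: 12.0
eef_pos: [453.9, 27.8, 32.7]
eef_rot: [-1.572, -0.016, -0.4]
wrist_force: [0.6, -6.7, -0.9]
finger_gap: 28.1
```

```bash
python3 -c "from h import *;rep()"
```

```text
t 12.0 z 32.7 ang 157.23 r 139.0 tool 157.06 Ftan -5.98 Frad -3.11 Fz -0.9 M [-1.21 -0.25  0.05] gap 28.1 q [-0.02  0.32  1.95 -0.01  0.85 -1.18]
```

Emit:
play_rows --series '[[[0.0002,0,0.0073],0.0524,0.7],[[0.0008,0,0.0146],0.1047,0.7],[[0.0014,0,0.0195],0.1396,0.7]]'

```text
clock: 12.3
eef_pos: [462.3, 45.2, 32.8]
eef_rot: [-1.571, -0.016, -0.543]
wrist_force: [-1.0, -10.1, -0.7]
finger_gap: 28.2
```

```bash
python3 -c "from h import *;rep()"
```

```text
t 12.3 z 32.8 ang 149.25 r 139.3 tool 148.91 Ftan -9.21 Frad -4.28 Fz -0.74 M [-1.89  0.02  0.11] gap 28.2 q [ 0.02  0.34  1.92 -0.01  0.86 -1.  ]
```

Emit:
play_rows --series '[[[0,0,0.0037],0.0262,0.7],[[0.0002,0,0.0073],0.0524,0.7]]'

```text
clock: 12.5
eef_pos: [465.7, 51.0, 32.9]
eef_rot: [-1.572, -0.017, -0.597]
wrist_force: [-1.1, -11.2, -2.7]
finger_gap: 28.3
```

```bash
python3 -c "from h import *;rep()"
```

```text
t 12.5 z 32.9 ang 146.49 r 139.4 tool 145.8 Ftan -9.92 Frad -5.27 Fz -2.66 M [-2.15 -0.05  0.14] gap 28.3 q [ 0.04  0.35  1.91 -0.01  0.87 -0.93]
```

Emit:
play_rows --series '[[[0,0,0.0025],0.0175,0.7],[[0.0001,0,0.0049],0.0349,0.7]]'

```text
clock: 12.7
eef_pos: [468.0, 54.4, 32.9]
eef_rot: [-1.573, -0.019, -0.633]
wrist_force: [0.1, -13.4, -2.3]
finger_gap: 28.6
```

```bash
python3 -c "from h import *;rep()"
```

```text
t 12.7 z 32.9 ang 144.81 r 139.5 tool 143.72 Ftan -10.94 Frad -7.8 Fz -2.3 M [-2.34 -0.11  0.13] gap 28.6 q [ 0.05  0.35  1.91 -0.02  0.87 -0.88]
```

Emit:
play_rows --series '[[[0.0006,0,0.0025],0.0175,0.7],[[0.0012,0,0.0049],0.0349,0.7]]'

```text
clock: 12.9
eef_pos: [470.4, 57.2, 32.8]
eef_rot: [-1.575, -0.018, -0.67]
wrist_force: [-8.0, -9.8, 1.8]
finger_gap: 28.3
```

```bash
python3 -c "from h import *;rep()"
```

```text
t 12.9 z 32.8 ang 143.3 r 139.1 tool 141.63 Ftan -12.58 Frad 0.55 Fz 1.81 M [-1.77  1.21 -0.02] gap 28.3 q [ 0.05  0.36  1.9  -0.02  0.87 -0.84]
```

Emit:
play_rows --series '[[[0.0002,0,0.0015],0,0.7],[[0.0003,0,0.0025],0,0.7]]'

```text
clock: 13.1
eef_pos: [471.1, 58.4, 32.7]
eef_rot: [-1.577, -0.018, -0.67]
wrist_force: [-4.8, -11.0, 1.1]
finger_gap: 27.9
```

```bash
python3 -c "from h import *;rep()"
```

```text
t 13.1 z 32.7 ang 142.75 r 139.4 tool 141.58 Ftan -11.7 Frad -2.81 Fz 1.11 M [-2.03  0.77  0.05] gap 27.9 q [ 0.06  0.36  1.89 -0.02  0.88 -0.83]
```

Emit:
play_rows --series '[[[0.0004,0,0.002],0.01,0.7],[[0.0006,0,0.0032],0.0175,0.7]]'

```text
clock: 13.3
eef_pos: [472.3, 59.9, 32.7]
eef_rot: [-1.58, -0.018, -0.689]
wrist_force: [-4.9, -11.3, 2.1]
finger_gap: 28.3
```

```bash
python3 -c "from h import *;rep()"
```

```text
t 13.3 z 32.7 ang 141.94 r 139.3 tool 140.5 Ftan -11.92 Frad -3.06 Fz 2.13 M [-2.05  0.82  0.11] gap 28.3 q [ 0.06  0.37  1.89 -0.02  0.88 -0.81]
```

```bash
python3 - <<'E'
from h import *
rep()
p=manip.camera_params("wrist");im=cv2.cvtColor(manip.camera("wrist"),cv2.COLOR_RGB2BGR)
t=cv2.cvtColor(manip.camera("top"),cv2.COLOR_RGB2BGR)[140:340,210:410]
a=cv2.resize(im[100:350,130:390],(400,400),interpolation=cv2.INTER_CUBIC)
cv2.imwrite("pics/w7.png",np.hstack([a,cv2.resize(t,(400,400),interpolation=cv2.INTER_CUBIC)]))
s=manip.read_state();print(s["eef_pos"],s["eef_rot"]);rep()
E
```

```text
t 13.3 z 32.7 ang 141.94 r 139.3 tool 140.5 Ftan -11.92 Frad -3.06 Fz 2.13 M [-2.05  0.82  0.11] gap 28.3 q [ 0.06  0.37  1.89 -0.02  0.88 -0.81]
[472.34237859  60.00821401  32.7012595 ] [-1.57935818 -0.01792804 -0.68897565]
t 13.4 z 32.7 ang 141.89 r 139.4 tool 140.52 Ftan -10.79 Frad -3.32 Fz 1.03 M [-1.9   0.63  0.14] gap 28.0 q [ 0.06  0.37  1.89 -0.02  0.88 -0.81]
```

View pics/w7.png

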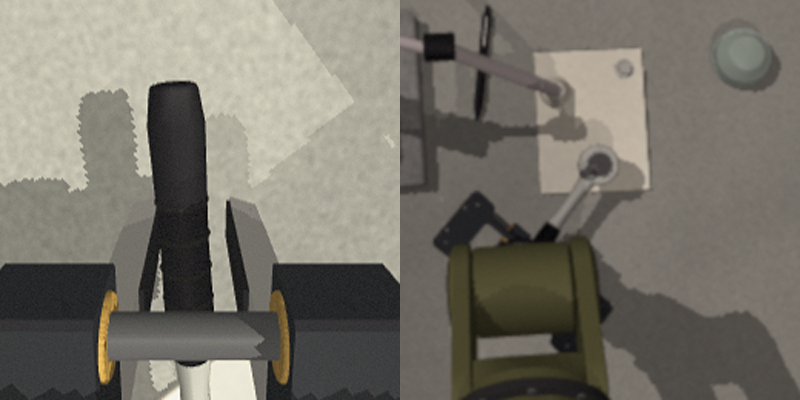

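Emit:
play_rows --series '[[[0,0,-0.002],0,0.7],[[0,0,-0.0035],-0.03,0.65],[[0,0,-0.0035],-0.04,0.55],[[0,0,-0.0035],-0.04,0.55],[[0,-0.03,-0.0035],-0.04,0.55],[[0,-0.06,-0.0035],-0.04,0.55],[[0,-0.1,-0.0035],-0.04,0.55],[[-0.01,-0.14,-0.0035],-0.04,0.55],[[-0.03,-0.17,-0.0035],-0.04,0.55],[[-0.05,-0.19,-0.0035],-0.04,0.55],[[-0.05,-0.19,-0.0035],-0.04,0.55],[[-0.05,-0.19,-0.0035],-0.04,0.55]]'

```text
clock: 14.6
eef_pos: [429.7, 92.8, 221.7]
eef_rot: [-1.579, -0.018, -0.649]
wrist_force: [-0.5, -0.5, -0.5]
finger_gap: 42.3
```

```bash
python3 - <<'E'
from h import *
rep()
p=manip.camera_params("wrist");im=cv2.cvtColor(manip.camera("wrist"),cv2.COLOR_RGB2BGR)
sc=cv2.cvtColor(manip.camera("scene"),cv2.COLOR_RGB2BGR)
cv2.imwrite("pics/s8raw.png",sc);uv=proj(p,[582,-26,62])[0];print(uv,proj(manip.camera_params("scene"),[582,-26,62]))
sc=sc[140:290,120:320]
cv2.imwrite("pics/w8.png",np.vstack([cv2.resize(im,(400,300)),cv2.resize(sc,(400,300),interpolation=cv2.INTER_CUBIC)]))
E
```

```text
t 14.6 z 221.7 ang 142.05 r 193.2 tool 142.82 Ftan -0.69 Frad 0.11 Fz -0.48 M [ 0.07 -0.13  0.01] gap 42.3 q [ 0.14  0.03  1.79 -0.02  1.31 -0.78]
[254.99343207 316.20015089] [[192.9197197  220.11312523]]
```

View pics/w8.png

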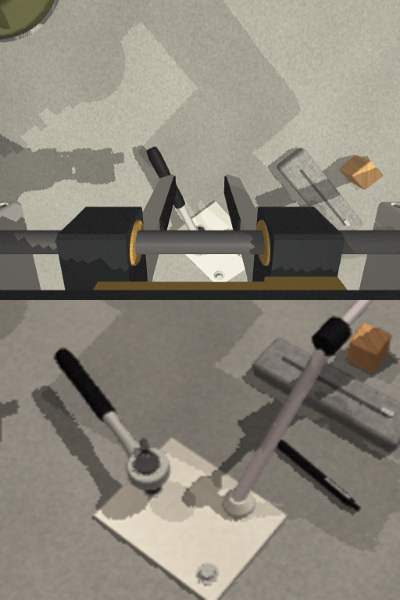

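```bash
python3 - <<'E'
from h import *
p=manip.camera_params("scene");im=cv2.imread("pics/s8raw.png")
for f in("pics/scene0.png","pics/s8raw.png"):
    im=cv2.imread(f);m=(im.max(2)<50).astype(np.uint8);M=np.zeros_like(m);M[155:225,140:200]=m[155:225,140:200]
    n,l,st,ce=cv2.connectedComponentsWithStats(M);k=1+np.argmax(st[1:,4]);g=ray(p,ce[k],48);d=g[:2]-[582,-26]
    print(f,st[k],g.round(1),np.degrees(np.arctan2(d[1],d[0])),np.hypot(*d))
s=manip.read_state();R=Rt(s);print(R.round(3),s["eef_pos"])
E
```

```text
pics/scene0.png [147 165  29  35 326] [441.1   4.7  48. ] 167.71738219229243 144.24380561572818
pics/s8raw.png [148 165  29  35 321] [442.1   6.5  48. ] 166.92103918809966 143.663996069237
[[ 0.796  0.007  0.605]
 [-0.605 -0.018  0.796]
 [ 0.017 -1.    -0.01 ]] [429.76516163  92.29997596 220.76642891]
```

Emit:
play_rows --series '[[[0.02,0,-0.02],-0.1,0.55],[[0.045,0.02,-0.04],-0.25,0.55],[[0.065,0.05,-0.059],-0.4,0.55],[[0.065,0.085,-0.059],-0.415,0.55],[[0.065,0.105,-0.059],-0.415,0.55],[[0.065,0.105,-0.059],-0.415,0.55],[[0.065,0.105,-0.059],-0.415,0.55]]'

```text
clock: 15.4
eef_pos: [446.6, 3.9, 117.5]
eef_rot: [-1.587, -0.01, -0.235]
wrist_force: [0.2, 0.1, 1.2]
finger_gap: 42.7
```

```bash
python3 - <<'E'
from h import *
rep();s=manip.read_state();print(Rt(s).round(3),s["eef_pos"])
p=manip.camera_params("wrist");im=cv2.cvtColor(manip.camera("wrist"),cv2.COLOR_RGB2BGR);cv2.imwrite("pics/w9.png",im)
m=(im.max(2)<45).astype(np.uint8)[:225];n,l,st,ce=cv2.connectedComponentsWithStats(m)
for r in (150,170,190,210): print(r,[c for c in np.where(im[r].max(1)<45)[0][[0,-1]]], np.where(im[r,235:280].max(1)<45)[0][[0,-1]]+235)
print(proj(p,[[445.8,6.4,48],list(s["eef_pos"])]))
E
```

```text
t 15.4 z 117.5 ang 167.55 r 138.6 tool 166.52 Ftan 0.09 Frad -0.17 Fz 1.18 M [-0.01 -0.11 -0.06] gap 42.7 q [-0.06  0.17  1.9  -0.02  1.06 -1.39]
[[ 0.972  0.006  0.233]
 [-0.233 -0.018  0.972]
 [ 0.01  -1.    -0.016]] [446.6220436    3.89829298 117.47459394]
150 [np.int64(249), np.int64(270)] [249 270]
170 [np.int64(248), np.int64(271)] [248 271]
190 [np.int64(249), np.int64(270)] [249 270]
210 [np.int64(249), np.int64(269)] [249 269]
[[259.47913652 204.86677977]
 [255.80634513 236.19904405]]
```

Emit:
play_rows --series '[[[0,0.02,0.004],0,0.55],[[0,0.045,0.004],0,0.55],[[0,0.07,0.004],0,0.55],[[0,0.086,0.004],0,0.55],[[0,0.086,0.004],0,0.7],[[0,0.086,0.004],0,0.7],[[0,0.086,0.004],0,0.7]]'

```text
clock: 16.15
eef_pos: [449.5, 6.3, 33.5]
eef_rot: [-1.586, -0.014, -0.235]
wrist_force: [0.2, 0.9, 0.8]
finger_gap: 28.7
```

Emit:
play_rows --series '[[[0.0002,0,0.0073],0.0524,0.7],[[0.0008,0,0.0146],0.1047,0.7]]'

```text
clock: 16.35
eef_pos: [454.3, 20.4, 34.5]
eef_rot: [-1.585, -0.017, -0.342]
wrist_force: [-0.4, -0.6, 0.9]
finger_gap: 27.5
```

```bash
python3 -c "from h import *;rep()"
```

```text
t 16.35 z 34.5 ang 160.05 r 135.9 tool 160.4 Ftan -0.71 Frad 0.16 Fz 0.92 M [-0.24 -0.02 -0.03] gap 27.5 q [-0.02  0.32  1.95 -0.02  0.86 -1.24]
```

Emit:
play_rows --series '[[[-0.0018,0.001,0.0073],0.0524,0.7],[[-0.003,0.001,0.0146],0.1047,0.7]]'

```text
clock: 16.55
eef_pos: [457.3, 35.1, 34.6]
eef_rot: [-1.582, -0.021, -0.449]
wrist_force: [1.7, -5.5, 0.5]
finger_gap: 28.5
```

```bash
python3 -c "from h import *;rep()"
```

```text
t 16.55 z 34.6 ang 153.9 r 138.9 tool 154.29 Ftan -4.15 Frad -3.92 Fz 0.51 M [-0.87 -0.38  0.05] gap 28.5 q [ 0.01  0.33  1.94 -0.03  0.86 -1.1 ]
```

Emit:
play_rows --series '[[[0.0003,0,0.0049],0.0349,0.7],[[0.0007,0,0.0098],0.0698,0.7]]'

```text
clock: 16.75
eef_pos: [462.0, 43.5, 35.3]
eef_rot: [-1.581, -0.022, -0.52]
wrist_force: [-5.2, -6.0, 0.8]
finger_gap: 28.2
```

```bash
python3 -c "from h import *;rep()"
```

```text
t 16.75 z 35.3 ang 149.94 r 138.6 tool 150.22 Ftan -7.79 Frad 1.45 Fz 0.84 M [-1.09  0.76  0.01] gap 28.2 q [ 0.03  0.34  1.92 -0.03  0.87 -1.01]
```

Emit:
play_rows --series '[[[0.0002,0,0.0049],0.0349,0.7],[[0.0004,0,0.0098],0.0698,0.7]]'

```text
clock: 16.95
eef_pos: [466.7, 51.2, 35.6]
eef_rot: [-1.582, -0.022, -0.591]
wrist_force: [-4.1, -9.1, -2.5]
finger_gap: 28.5
```

```bash
python3 -c "from h import *;rep()"
```

```text
t 16.95 z 35.6 ang 146.2 r 138.8 tool 146.15 Ftan -9.8 Frad -1.65 Fz -2.51 M [-1.65  0.65  0.06] gap 28.5 q [ 0.04  0.35  1.91 -0.03  0.88 -0.92]
```

Emit:
play_rows --series '[[[0.0002,0,0.0049],0.0349,0.7],[[0.0005,0,0.0098],0.06,0.7]]'

```text
clock: 17.15
eef_pos: [471.6, 58.2, 35.7]
eef_rot: [-1.583, -0.022, -0.652]
wrist_force: [-7.1, -10.2, -4.7]
finger_gap: 28.7
```

```bash
python3 -c "from h import *;rep()"
```

```text
t 17.15 z 35.7 ang 142.67 r 138.8 tool 142.65 Ftan -12.39 Frad -0.57 Fz -4.67 M [-1.87  1.11 -0.03] gap 28.7 q [ 0.06  0.36  1.89 -0.03  0.89 -0.84]
```

Emit:
play_rows --series '[[[0.0001,0,0.002],0.0175,0.7],[[0.0002,0,0.0037],0.0262,0.7]]'

```text
clock: 17.35
eef_pos: [473.0, 60.0, 35.7]
eef_rot: [-1.586, -0.022, -0.678]
wrist_force: [-4.5, -11.8, -5.8]
finger_gap: 28.5
```

```bash
python3 -c "from h import *;rep()"
```

```text
t 17.35 z 35.7 ang 141.75 r 138.8 tool 141.13 Ftan -12.01 Frad -3.78 Fz -5.77 M [-2.06  0.77  0.08] gap 28.5 q [ 0.06  0.36  1.88 -0.03  0.89 -0.81]
```

Emit:
play_rows --series '[[[0.0005,0,0.003],0.0175,0.7],[[0.0008,0,0.005],0.03,0.7]]'

```text
clock: 17.55
eef_pos: [475.2, 62.4, 35.6]
eef_rot: [-1.589, -0.02, -0.709]
wrist_force: [-10.0, -9.5, -2.4]
finger_gap: 28.1
```

```bash
python3 -c "from h import *;rep()"
```

```text
t 17.55 z 35.6 ang 140.39 r 138.6 tool 139.38 Ftan -13.66 Frad 1.65 Fz -2.44 M [-1.6   1.63  0.01] gap 28.1 q [ 0.07  0.37  1.87 -0.04  0.9  -0.77]
```

Emit:
play_rows --series '[[[0.0002,0,-0.0073],-0.0524,0.7],[[0.0008,0,-0.0146],-0.1047,0.7],[[0.0017,0,-0.0219],-0.1571,0.7],[[0.0031,0,-0.0291],-0.2094,0.7],[[0.0048,0,-0.0362],-0.2618,0.7],[[0.0069,0,-0.0433],-0.3142,0.7],[[0.0075,0,-0.045],-0.3316,0.7],[[0.0075,0,-0.045],-0.3316,0.55],[[0.0075,0,-0.045],-0.3316,0.5],[[0.0075,0,-0.045],-0.3316,0.5],[[0.0075,-0.03,-0.045],-0.3316,0.5],[[0.0075,-0.06,-0.045],-0.3316,0.5],[[0.0075,-0.1,-0.045],-0.3316,0.5],[[-0.02,-0.14,-0.045],-0.3316,0.5],[[-0.05,-0.17,-0.045],-0.3316,0.5],[[-0.05,-0.19,-0.045],-0.3316,0.5],[[-0.05,-0.19,-0.045],-0.3316,0.5],[[-0.05,-0.19,-0.045],-0.3316,0.5]]'

```text
clock: 19.35
eef_pos: [407.3, 66.0, 224.9]
eef_rot: [-1.595, -0.013, -0.377]
wrist_force: [0.1, 0.6, -0.0]
finger_gap: 47.2
```

```bash
python3 - <<'E'
from h import *
rep()
t=cv2.cvtColor(manip.camera("scene"),cv2.COLOR_RGB2BGR)
cv2.imwrite("pics/s10.png",cv2.resize(t[130:370,110:350],(600,600),interpolation=cv2.INTER_CUBIC))
E
```

```text
t 19.35 z 224.9 ang 152.23 r 197.4 tool 158.38 Ftan 0.58 Frad 0.22 Fz -0.04 M [ 0.06 -0.14 -0.01] gap 47.2 q [ 0.09 -0.03  1.85 -0.03  1.32 -1.1 ]
```

View pics/s10.png

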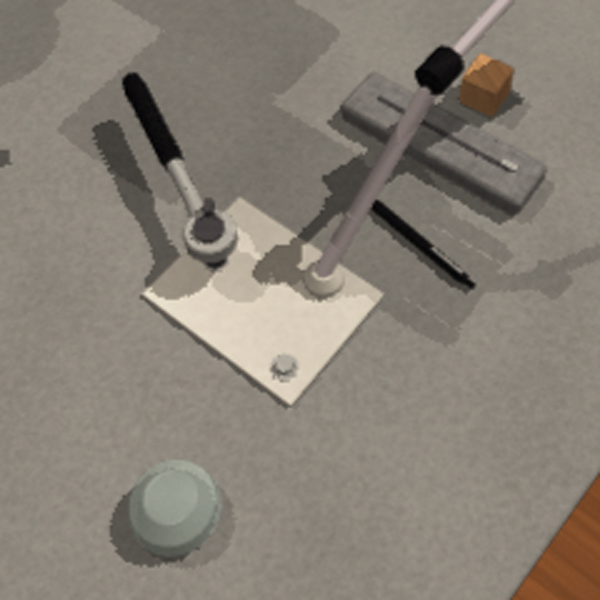

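```bash
python3 -c "from cell import manip;print(manip.sign_off())"
```

```text
the job is handed in; nothing more can be done
None
```

The ratchet is set to tighten and the screw is driven home and snug. I let go with the ratchet still on the screw and handed the job in at about 19 s.

- **Lever:** the first push left the tab near its middle position. A second push about 5 mm further snapped it over, and the last scene picture shows the tab on the clockwise side of the handle line.
- **Driving:** I worked the handle in two clockwise strokes with one free back-swing between them. The pull ran at about 6 N, then rose once the screw was home, to about 12.6 N.
- **Spring-back:** when I first let go, the handle swung back about 24°. I put the gripper back on and pulled again. After the free play the pull rose steadily and reached the same ~12.4 N at the same handle angle, so the screw had held.
- **Final tension:** I finished at about 13.7 N, the highest pull I read, then eased the handle back before releasing. This is only what I read at the end of each move, with about 1 N of scatter.
- **Unexplained reading:** over the last degrees of the drive the pull rose at roughly half the stated rate. I put this down to give in the ratchet, but did not confirm it. If it were wrong, the pull could have been about 16 N after the first tightening and a little more after the last pull, so I relied on the force readings.
- **Other checks:** the gripper is clear, with wrist force near zero. The paperweight, pen, cube and pencil case look undisturbed, judging by eye from the pictures. I could not see the screw's height directly, because the socket hides it.

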